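# Set the transport lock of the vial shaker

### The arm

A 6-joint arm with a two-finger parallel gripper is mounted at the origin on the work surface. World frame = base frame: x ahead of the robot, y to its left, z up, the work surface at z = 0. Lengths are in m, angles in rad, forces in N, time in s.
With the tool pointing down it reaches from about 0.35 to 0.975 m from the base axis. Payload 4.9 kg.
Tool frame: the origin (TCP) lies midway between the tips of the shut fingers; the grasp point (between the pads) lies 19 mm behind it; z points along the fingers, y is the line along which they close (so a half turn about z gives the same grasp; the last joint's range is limited). The gripper opens to 85 mm and grips with 20 to 120 N. Pads are 22 mm wide; open, the fingers measure 114 mm over their backs; the gripper's body (76 mm by 85 mm) begins 54 mm behind the grasp point. The pads swing forward as they close: fully open they stand 13 mm farther back than shut.
Start: joints at [-1.453, 0.053, 1.613, -0, 1.476, -0.119], TCP at [0.147, -0.608, 0.231] pointing down, gripper open.
Joint ranges: [-3.01, 3.01], [-1.01, 2.22], [0.06, 2.58], [-1.02, 4.17], [0.09, 2.62], [-3.14, 3.14]. Speed limits (rad/s): [2.57, 2.57, 3.14, 3.14, 3.14, 3.14].

### API

Orientations are given as a rotation vector (axis times angle).
In Python, from station import ctrl gives the robot as it stands.
- The arm moves only by the tool step_arm, never from a script. Its argument "targets" is a list of rows, each an object with "travel": the shift along the world's x, y, z as a fraction of full scale, a list of three; "angular": the turn, a rotation vector about the world's x, y, z as a fraction of full scale, a list of three; "gripper": the opening, from 0 (shut) to 1 (fully open). In form: [{"travel": [x, y, z], "angular": [rx, ry, rz], "gripper": gripper}, ...]. A call has 1 to 10 rows; each row is the pose to reach, as a shift and turn from the pose commanded when the call began; what a row does not reach only later rows make up. Full scale, the value 1, is 0.6 m for a shift and pi/4 rad for a turn. A row lasts 1/10 s, in which the tool goes at most 50 mm and 8.59 degrees, less where a joint would pass 70% of its speed; a pose out of reach is approached as far as the arm can. A call with a number of a shift or a turn outside -1 to 1 is refused whole. A call with a gripper value outside its range is refused whole. The fingers move at their own pace and stop on an object; "squeeze" is the grip in N (left out, the last holds). Time passes only in rows, so rows that repeat a pose let the fingers close. It gives the time, the measured TCP pose, the force, the opening and the grip force at its end, in the units of the state.
- ctrl.get_obs(): the state, without advancing time (a new reading comes with each control period).
- ctrl.get_image(name): name is "scene" or "top" or "wrist"; returns a dict with "img" (384x512x3 uint8, red, green, blue), "fx", "fy", "cx", "cy" (pixels), "rvec" (rotation vector, rad) and "tvec" (3), from world to camera coordinates, as OpenCV has them. Camera axes: x right, y down, z forward; pixel columns grow to the right and rows downward; lengths in m; the calibration is good to about 2 mm. The wrist camera is an equidistant fisheye: a pixel r from the principal point sees the ray r / f radians off the axis. A picture is of the moment at which its call begins. There is no depth.
- ctrl.finish_job(): hands the job in; it is judged then, once.
The state is a dict: "t": time; "q": joint angles; "dq": joint speeds; "effort": joint torques, N m; "tool_pos": TCP position; "tool_rot": TCP orientation; "contact_force": force on the tool from outside, world axes, zero at the start; "wrist_torque": the same for the moment, N m; "opening": finger opening in m; "grip_force": force on a finger pad.
Only numpy, scipy, OpenCV 4.12 (cv2) and the standard library are available. Lean on these libraries where they do the work, as an engineer would, in place of code of your own. Each camera call takes 0.05 s, during which the arm holds its last target. There are 200 camera calls.

### The job

The vial shaker is about to be carried to another lab: slide its transport lock all the way home, to the end of its track by the steel padlock loop, and let go. The gas selector beside it has the same kind of slide: leave that one where it is.

Things in the scene. Friction and masses are not known exactly. Their poses are not given: they have to be found in the camera images.
- lock (a joint): Transport lock slide on the vial shaker: 0 m at the unlocked end, 0.080 m at the end stop by the padlock loop; starts at 0 to 0.035. It slides level and straight towards the loop, needs about 3 N and stays where it is left. The shaker is a white box 190 x 190 mm, fixed, facing any way, with two rows of small vials with white caps in a raised grey tray on the other half of its top.
- lock_top (a point): Centre of the top of the lock's black grip, 104 mm above the table. The grip is an upright fin, 14 mm thick across the track, 24 mm long along it and 36 mm high, on a square foot 34 mm wide and 6 mm thick that runs on the shaker's flat top (62 mm above the table). The vial tray starts 62 mm to the side of the track's middle line; the vial caps reach 78 mm above the table.
- lock_loop (a point): Top of the fixed steel padlock loop on the shaker, 85 mm above the table: a staple 36 mm wide across the track, 6 mm thick, 23 mm high. It stands on the track's line beyond the end stop; with the lock fully home the grip's middle is 42 mm short of it. Seen from above, the line from lock_top to lock_loop is the way to slide.
- gas_slide_top (a point): Centre of the top of the black grip on the gas selector, same shape, size and height as the lock's. The gas selector is a white box of the same size, facing any way, with a black display and two round steel knobs on top in place of vials, and no padlock loop. This grip must stay where it is.

How it is judged:
By the outcome, as a careful person would: the job done as asked, in the order asked, and still so for the second after the job is handed in, with the robot touching nothing.
It also fails if it takes over 29 s, if anything falls off the work surface, if the arm or the gripper's body presses on something with over 40 N, if the wrist force passes 120 N, or if a joint passes its speed limit or range.

## Working session

There is one attempt and no reset: what is moved stays moved. The work goes in short steps, Python scripts to look and compute and a tool call to move; the robot and the scene stay as the last step left them, time stands still between calls to the robot, and variables do not carry over. Pictures are saved under pics/ and viewed, at most 10 in all, crops included, and the job is handed in when it is done.

Besides the shell and the picture viewer there is one more tool, called after "Call:" as name(argument=value, ...), one argument or row to a line, values as JSON. step_arm: Moves the arm, as the interface text tells. Its arguments: {"type":"object","properties":{"targets":{"type":"array"},"squeeze":{"type":"number"}},"required":["targets"]}

```bash
mkdir -p pics; cat > h.py <<'E'
import numpy as np, cv2
from station import ctrl
def ray(c,u,v):
    R=cv2.Rodrigues(np.array(c["rvec"],float))[0]; t=np.array(c["tvec"],float)
    d=R.T@np.array([(u-c["cx"])/c["fx"],(v-c["cy"])/c["fy"],1.]); return -R.T@t,d
def plane(c,u,v,z):
    o,d=ray(c,u,v); return o+d*(z-o[2])/d[2]
def proj(c,p):
    return cv2.projectPoints(np.array(p,float).reshape(-1,1,3),np.array(c["rvec"],float),np.array(c["tvec"],float),np.array([[c["fx"],0,c["cx"]],[0,c["fy"],c["cy"]],[0,0,1.]]),None)[0].reshape(-1,2)
E
python3 - <<'E'
from h import *
import pickle
a={n:ctrl.get_image(n) for n in("top","scene")}
pickle.dump(a,open("a.pkl","wb"))
for n in a: cv2.imwrite(f"pics/{n}1.png",cv2.resize(a[n]["img"][...,::-1],(800,600),interpolation=cv2.INTER_CUBIC)); print(n,a[n]["fx"],ray(a[n],256,192))
o=ctrl.get_obs();print(o["t"],o["tool_pos"],o["tool_rot"],o["opening"])
E
```

```text
top 423.3229368229165 (array([ 0.43959764, -0.024983  ,  1.14265795]), array([ 0.1132454 ,  0.0203687 , -0.99337702]))
scene 429.6036835379555 (array([1.21491421, 0.01797139, 0.58155042]), array([-0.82190003, -0.06878215, -0.56562657]))
0.1 [ 0.14655082 -0.60700121  0.230202  ] [-3.11775721e+00 -3.70867343e-01  2.31309509e-05] 0.0853822416579239
```

View pics/top1.png

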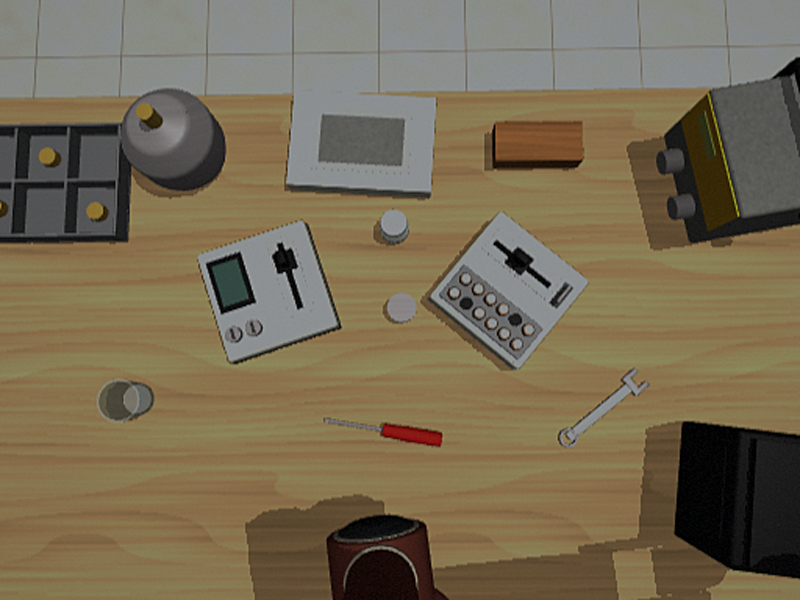

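View pics/scene1.png

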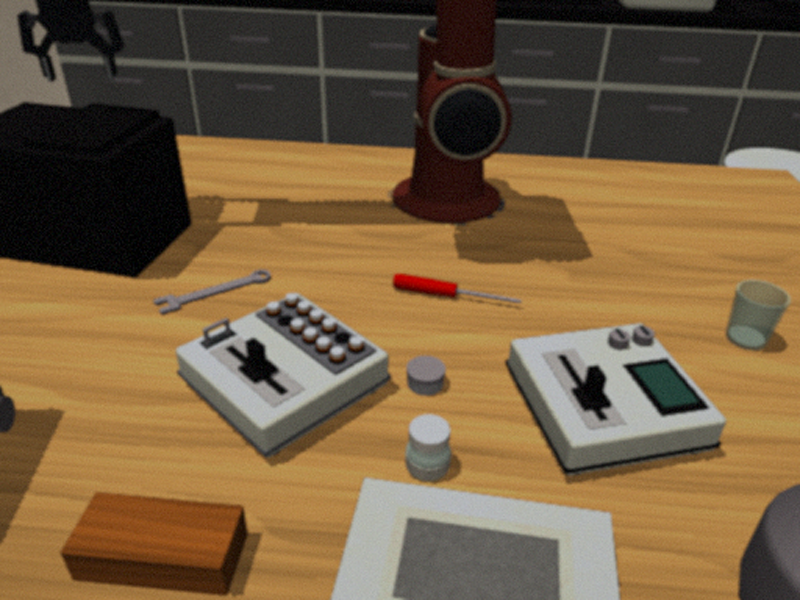

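The top view shows the shaker at right: grip near (518,261), slot from (495,242) to (550,287) and loop near (562,294). The gas selector is at left. In the scene view the shaker grip is near (258,358) and the loop near (217,330).

```bash
python3 - <<'E'
from h import *
import pickle
a=pickle.load(open("a.pkl","rb"))
t=a["top"]["img"][130:240,270:380,::-1]; s=a["scene"]["img"][185:290,110:255,::-1]
cv2.imwrite("pics/crop.png",np.hstack([cv2.resize(t,(330,330),interpolation=2),cv2.resize(s,(456,330),interpolation=2)]))
c=a["top"];k=.64
for n,u,v,z in[("grip",518,257,.104),("slot0",495,242,.062),("slot1",550,287,.062),("loop",562,292,.08)]: print(n,plane(c,u*k,v*k,z))
# box corners by white mask
g=cv2.cvtColor(c["img"],cv2.COLOR_RGB2HSV); m=((g[...,1]<40)&(g[...,2]>120)).astype(np.uint8)*255
m[:,:270]=0;m[:130]=0;m[240:]=0;m[:,385:]=0
cs=max(cv2.findContours(m,0,2)[0],key=cv2.contourArea)
P=np.array([plane(c,*p[0],.062)[:2] for p in cs],np.float32)
r=cv2.minAreaRect(P);print(r,cv2.boxPoints(r))
E
```

```text
grip [ 0.62487208 -0.19160799  0.104     ]
slot0 [ 0.65799832 -0.16105201  0.062     ]
slot1 [ 0.58183869 -0.24930489  0.062     ]
loop [ 0.57114087 -0.26456642  0.08      ]
((0.5807490348815918, -0.18173633515834808), (0.1866530179977417, 0.18660226464271545), 49.753196716308594) [[ 0.44923866 -0.19268939]
 [ 0.59166634 -0.31324965]
 [ 0.7122594  -0.17078328]
 [ 0.5698317  -0.05022302]]
```

View pics/crop.png

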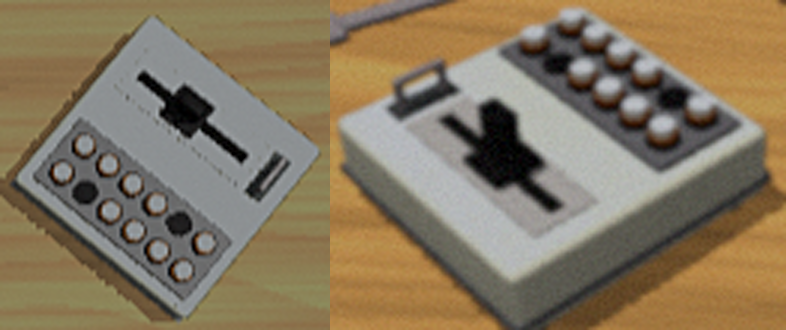

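The crop shows the grip blob centred near (188,110) in the top part and its fin top near (497,107) in the scene part. The loop bar is near (271,170) and (417,72) respectively.

```bash
cat >> h.py <<'E'
def tri(c1,a,c2,b):
    A=np.zeros((3,3));B=np.zeros(3)
    for c,p in((c1,a),(c2,b)):
        o,d=ray(c,*p);d/=np.linalg.norm(d);M=np.eye(3)-np.outer(d,d);A+=M;B+=M@o
    return np.linalg.solve(A,B)
E
python3 - <<'E'
from h import *
import pickle
a=pickle.load(open("a.pkl","rb"));T,S=a["top"],a["scene"]
tp=lambda x,y:(270+x/3,130+y/3); sp=lambda x,y:(110+(x-330)/3.145,185+y/3.143)
print("fin",tri(T,tp(193,104),S,sp(497,107)),plane(S,*sp(497,107),.104))
print("loop",tri(T,tp(271,170),S,sp(417,72)),plane(S,*sp(417,72),.085),plane(T,*tp(271,170),.085))
s0=plane(T,*tp(140,74),.062);s1=plane(T,*tp(246,157),.062);print("slot",s0,s1)
print("slot scene",plane(S,*sp(560,207),.062),plane(S,*sp(444,119),.062))
# dark blob in top: foot
g=T["img"].max(2); m=(g<45).astype(np.uint8); m[:,:300]=0;m[:,360:]=0;m[:140]=0;m[190:]=0
m=cv2.morphologyEx(m,cv2.MORPH_OPEN,np.ones((6,6),np.uint8))
y,x=np.nonzero(m);print(len(x),x.mean(),y.mean(),plane(T,x.mean(),y.mean(),.08))
E
```

```text
fin [ 0.62441169 -0.19806839  0.10259103] [ 0.62618331 -0.19667563  0.104     ]
loop [ 0.57118712 -0.26495327  0.08231293] [ 0.57471637 -0.2626266   0.085     ] [ 0.5710445  -0.26509021  0.085     ]
slot [ 0.65856417 -0.16072116  0.062     ] [ 0.58532408 -0.24942376  0.062     ]
slot scene [ 0.65934985 -0.15586222  0.062     ] [ 0.5897287  -0.24417933  0.062     ]
149 332.6577181208054 167.61073825503357 [ 0.62107009 -0.19810586  0.08      ]
```

Call:
step_arm(
  targets=[
    {"travel":[0.08,0.068,0.02],"angular":[0,0,0.1],"gripper":0.6},
    {"travel":[0.16,0.136,0.02],"angular":[0,0,0.2],"gripper":0.6},
    {"travel":[0.22,0.187,0.02],"angular":[0,0,0.3],"gripper":0.6},
    {"travel":[0.28,0.238,0.02],"angular":[0,0,0.4],"gripper":0.6},
    {"travel":[0.34,0.289,0.02],"angular":[0,0,0.5],"gripper":0.6},
    {"travel":[0.4,0.34,0.02],"angular":[0,0,0.6],"gripper":0.6},
    {"travel":[0.46,0.391,0.02],"angular":[0,0,0.7],"gripper":0.6},
    {"travel":[0.52,0.442,0.02],"angular":[0,0,0.804],"gripper":0.6},
    {"travel":[0.58,0.493,0.02],"angular":[0,0,0.804],"gripper":0.6},
    {"travel":[0.64,0.544,0.02],"angular":[0,0,0.804],"gripper":0.6},
  ],
  squeeze=30,
)

```text
t: 1.1
tool_pos: [0.528, -0.2825, 0.2429]
tool_rot: [-2.85, -1.321, 0.001]
contact_force: [-0.9, -0.9, -0.5]
opening: 0.0512
grip_force: 0.0
```

Call:
step_arm(
  targets=[
    {"travel":[0.06,0.05,0],"angular":[0,0,0],"gripper":0.6},
    {"travel":[0.12,0.1,0],"angular":[0,0,0],"gripper":0.6},
    {"travel":[0.158,0.136,-0.05],"angular":[0,0,0],"gripper":0.6},
    {"travel":[0.158,0.136,-0.1],"angular":[0,0,0],"gripper":0.6},
    {"travel":[0.158,0.136,-0.14],"angular":[0,0,0],"gripper":0.6},
    {"travel":[0.158,0.136,-0.14],"angular":[0,0,0],"gripper":0.6},
    {"travel":[0.158,0.136,-0.14],"angular":[0,0,0],"gripper":0.6},
  ],
)

```text
t: 1.8
tool_pos: [0.6213, -0.2026, 0.1589]
tool_rot: [-2.849, -1.321, 0.002]
contact_force: [-0.2, -0.5, 0.1]
opening: 0.0512
grip_force: 0.0
```

```bash
python3 - <<'E'
from h import *
o=ctrl.get_obs();print(o["t"],o["tool_pos"],o["tool_rot"])
b=[ctrl.get_image(n) for n in("wrist","scene")]
w,s=b
cv2.imwrite("pics/mid.png",np.hstack([cv2.resize(w["img"][...,::-1],(400,300),interpolation=2),cv2.resize(s["img"][130:310,70:310,::-1],(400,300),interpolation=2)]))
R=cv2.Rodrigues(np.array(w["rvec"]))[0]
for p in([.6252,-.1992,.104],[.572,-.264,.085]):
    q=R@np.array(p)+np.array(w["tvec"]).ravel();r=np.hypot(q[0],q[1]);th=np.arctan2(r,q[2]);print(w["cx"]+w["fx"]*th*q[0]/r,w["cy"]+w["fy"]*th*q[1]/r)
E
```

```text
1.8 [ 0.62131151 -0.20262233  0.1588905 ] [-2.84923529e+00 -1.32076162e+00  1.52280238e-03]
253.72859208210673 202.01851816101788
255.26894023241366 287.30927636831495
```

View pics/mid.png

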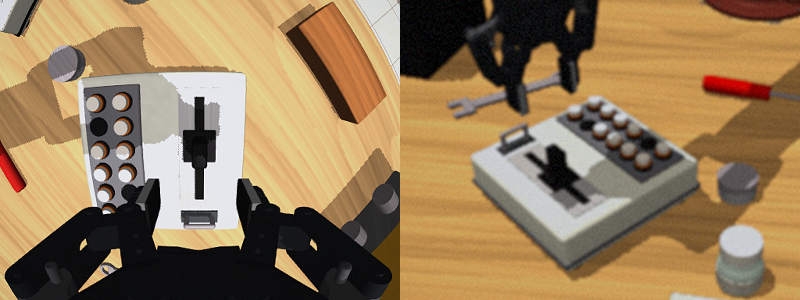

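Left: the wrist view has the fin top at (198,155) and the loop at (197,217), as predicted. Right: the scene view has the fingertips near (520,110) and (572,90), so I'll check the TCP projection against those.

```bash
python3 - <<'E'
from h import *
o=ctrl.get_obs();print(o["t"],o["tool_pos"])
w=ctrl.get_image("wrist");s=ctrl.get_image("scene")
q=(proj(s,[o["tool_pos"],[.6252,-.1992,.104]])-[70,130])*[400/240,300/180];print("scene crop",q+[400,0])
R=cv2.Rodrigues(np.array(w["rvec"]))[0]
print("cam pos",-R.T@np.array(w["tvec"]).ravel(),"axis",R[2])
for p in(o["tool_pos"],[.6252,-.1992,.104]):
    q=R@np.array(p)+np.array(w["tvec"]).ravel();r=np.hypot(q[0],q[1]);th=np.arctan2(r,q[2]);print((w["cx"]+w["fx"]*th*q[0]/r)/1.28,(w["cy"]+w["fy"]*th*q[1]/r)/1.28)
cv2.imwrite("pics/mid2.png",np.hstack([cv2.resize(w["img"][...,::-1],(400,300),interpolation=2),cv2.resize(s["img"][130:310,70:310,::-1],(400,300),interpolation=2)]))
E
```

```text
1.9 [ 0.62255485 -0.20343125  0.16146791]
scene crop [[543.78216275 101.78776274]
 [553.10389224 147.67390017]]
cam pos [ 0.66633583 -0.15205536  0.30551509] axis [-0.16877186 -0.20397749 -0.96431802]
197.14777473616977 189.11266543424162
196.36229863889452 157.24796675320528
```

View pics/mid2.png

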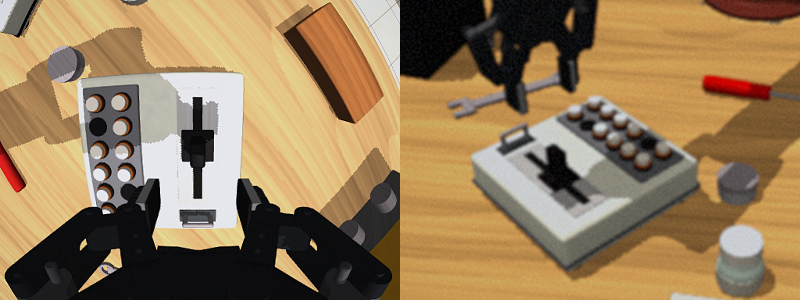

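Call:
step_arm(
  targets=[
    {"travel":[0.004,0.005,-0.04],"angular":[0,0,0],"gripper":0.6},
    {"travel":[0.004,0.005,-0.08],"angular":[0,0,0],"gripper":0.6},
    {"travel":[0.004,0.005,-0.11],"angular":[0,0,0],"gripper":0.6},
    {"travel":[0.004,0.005,-0.133],"angular":[0,0,0],"gripper":0.6},
    {"travel":[0.004,0.005,-0.133],"angular":[0,0,0],"gripper":0.6},
    {"travel":[0.004,0.005,-0.133],"angular":[0,0,0],"gripper":0.3},
    {"travel":[0.004,0.005,-0.133],"angular":[0,0,0],"gripper":0},
    {"travel":[0.004,0.005,-0.133],"angular":[0,0,0],"gripper":0},
    {"travel":[0.004,0.005,-0.133],"angular":[0,0,0],"gripper":0},
    {"travel":[0.004,0.005,-0.133],"angular":[0,0,0],"gripper":0},
  ],
  squeeze=30,
)

```text
t: 3.0
tool_pos: [0.6249, -0.2, 0.0812]
tool_rot: [2.849, 1.321, 0.002]
contact_force: [-2.4, 0.8, 6.4]
opening: 0.0137
grip_force: 32.5
```

Call:
step_arm(
  targets=[
    {"travel":[-0.006,-0.007,0],"angular":[0,0,0],"gripper":0},
    {"travel":[-0.012,-0.0142,0],"angular":[0,0,0],"gripper":0},
    {"travel":[-0.018,-0.0213,0],"angular":[0,0,0],"gripper":0},
    {"travel":[-0.024,-0.0284,0],"angular":[0,0,0],"gripper":0},
    {"travel":[-0.03,-0.0354,0],"angular":[0,0,0],"gripper":0},
    {"travel":[-0.036,-0.0425,0],"angular":[0,0,0],"gripper":0},
    {"travel":[-0.04,-0.0472,0],"angular":[0,0,0],"gripper":0},
    {"travel":[-0.04,-0.0472,0],"angular":[0,0,0],"gripper":0},
    {"travel":[-0.04,-0.0472,0],"angular":[0,0,0],"gripper":0},
  ],
)

```text
t: 3.9
tool_pos: [0.601, -0.2283, 0.0812]
tool_rot: [2.849, 1.321, 0.003]
contact_force: [-0.3, 1.6, 6.1]
opening: 0.0136
grip_force: 32.6
```

Call:
step_arm(
  targets=[
    {"travel":[-0.0025,-0.003,0],"angular":[0,0,0],"gripper":0},
    {"travel":[-0.005,-0.006,0],"angular":[0,0,0],"gripper":0},
    {"travel":[-0.0075,-0.009,0],"angular":[0,0,0],"gripper":0},
    {"travel":[-0.0075,-0.009,0],"angular":[0,0,0],"gripper":0},
    {"travel":[-0.0075,-0.009,0],"angular":[0,0,0],"gripper":0},
  ],
)

```text
t: 4.4
tool_pos: [0.5966, -0.2334, 0.0812]
tool_rot: [2.849, 1.321, 0.004]
contact_force: [-0.5, 2.5, 6.0]
opening: 0.0134
grip_force: 32.6
```

Call:
step_arm(
  targets=[
    {"travel":[-0.0025,-0.003,0],"angular":[0,0,0],"gripper":0},
    {"travel":[-0.005,-0.006,0],"angular":[0,0,0],"gripper":0},
    {"travel":[-0.005,-0.006,0],"angular":[0,0,0],"gripper":0},
    {"travel":[-0.005,-0.006,0],"angular":[0,0,0],"gripper":0},
  ],
)

```text
t: 4.8
tool_pos: [0.5947, -0.2357, 0.0813]
tool_rot: [2.85, 1.321, 0.009]
contact_force: [2.6, 7.2, 5.3]
opening: 0.0137
grip_force: 32.4
```

Call:
step_arm(
  targets=[
    {"travel":[-0.0025,-0.003,0],"angular":[0,0,0],"gripper":0},
    {"travel":[-0.005,-0.006,0],"angular":[0,0,0],"gripper":0},
    {"travel":[-0.005,-0.006,0],"angular":[0,0,0],"gripper":0},
    {"travel":[-0.005,-0.006,0],"angular":[0,0,0],"gripper":0},
  ],
)

```text
t: 5.2
tool_pos: [0.5944, -0.236, 0.0812]
tool_rot: [-2.848, -1.321, -0.022]
contact_force: [13.5, 15.5, 2.2]
opening: 0.0137
grip_force: 32.0
```

Call:
step_arm(
  targets=[
    {"travel":[0,0,0],"angular":[0,0,0],"gripper":0.3},
    {"travel":[0,0,0],"angular":[0,0,0],"gripper":0.6},
    {"travel":[0,0,0],"angular":[0,0,0],"gripper":0.6},
    {"travel":[0,0,0],"angular":[0,0,0],"gripper":0.6},
    {"travel":[0,0,0.05],"angular":[0,0,0],"gripper":0.6},
    {"travel":[0,0,0.12],"angular":[0,0,0],"gripper":0.6},
    {"travel":[0,0,0.2],"angular":[0,0,0],"gripper":0.6},
    {"travel":[0,0,0.25],"angular":[0,0,0],"gripper":0.6},
    {"travel":[0,0,0.25],"angular":[0,0,0],"gripper":0.6},
    {"travel":[0,0,0.25],"angular":[0,0,0],"gripper":0.6},
  ],
)

```text
t: 6.2
tool_pos: [0.5897, -0.2411, 0.2302]
tool_rot: [2.849, 1.32, 0.001]
contact_force: [-0.6, -0.4, -0.9]
opening: 0.0515
grip_force: 0.0
```

```bash
python3 - <<'E'
from h import *
o=ctrl.get_obs();print(o["t"],o["tool_pos"],o["contact_force"])
w=ctrl.get_image("wrist");s=ctrl.get_image("scene")
cv2.imwrite("pics/end.png",np.hstack([cv2.resize(w["img"][...,::-1],(400,300),interpolation=2),cv2.resize(s["img"][130:310,70:310,::-1],(400,300),interpolation=2)]))
E
```

```text
6.2 [ 0.58967606 -0.24112394  0.23024654] [-0.6147741  -0.43869589 -0.87483151]
```

View pics/end.png

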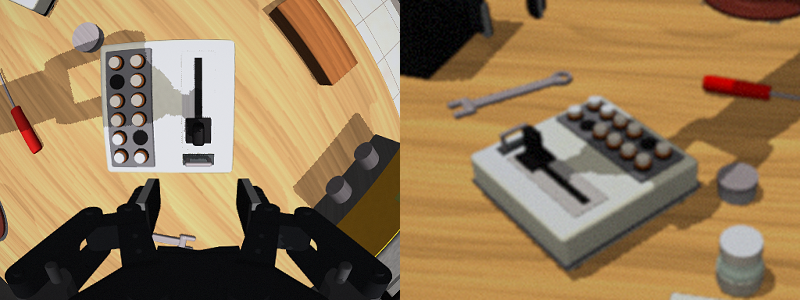

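The foot now covers the end of the slot next to the loop: wrist view grip (198,132), loop (198,160). The gripper is open and well clear, so I'm handing in.

```bash
python3 -c "
from station import ctrl
print(ctrl.finish_job())"
```

```text
the job is handed in; nothing more can be done
None
```

The transport lock is pushed home against its end stop by the padlock loop and released; the arm never went near the gas selector, and the job was handed in at about 6.3 s.

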